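# Bring the ball dish out of its carton and face its lip to the cup

### The arm

A 6-joint arm with a two-finger parallel gripper is mounted at the origin on the work surface. World frame = base frame: x ahead of the robot, y to its left, z up, the work surface at z = 0. Lengths are in mm, angles in degrees, forces in N, time in s.
With the tool pointing down it reaches from about 350 to 725 mm from the base axis. Payload 4.3 kg.
Tool frame: the origin (TCP) lies on the centre line of the jaws, within the pads' length; the fingertips stand 22 mm ahead of it and the grasp point (between the pads) lies 3 mm ahead of it; z points along the fingers, y is the line along which they close (so a half turn about z gives the same grasp; the last joint's range is limited). The gripper opens to 85 mm and grips with 20 to 120 N. Pads are 22 mm wide; open, the fingers measure 114 mm over their backs; the gripper's body (76 mm by 85 mm) begins 54 mm behind the grasp point. The pads swing forward as they close: fully open they stand 13 mm farther back than shut.
Start: joints at [70.285, 21.618, 4.641, 73.018, 0, 83.68], TCP at [133.217, 559.39, 253.329] pointing down, gripper open.
Joint ranges: [-156.06, 156.06], [-48.1, 94.91], [-58.44, 69.94], [-101.28, 121.22], [-78.64, 73.56], [-180, 180]. Speed limits (degrees/s): [147.25, 147.25, 180, 180, 180, 180].

### API

Orientations are given as a 3x3 rotation matrix whose columns are the frame's x, y, z axes.
In Python, from rig import ctrl gives the robot as it stands.
- The arm moves only by the tool send_rows, never from a script. Its arguments are lists of equal length, an entry for each row: "delta_pos": the shift along the world's x, y, z as a fraction of full scale, a list of three; "rot": the turn, a rotation vector about the world's x, y, z as a fraction of full scale, a list of three. In form: {"delta_pos": [[x, y, z], ...], "rot": [[wx, wy, wz], ...]}. A call has exactly 8 rows; each row shifts and turns the commanded pose from where the row before left it; what a row does not reach is not made up. Full scale, the value 1, is 0.05 m for a shift and 0.1 rad for a turn. A row lasts 1/12 s, in which the tool goes at most 41.7 mm and 7.16 degrees, less where a joint would pass 70% of its speed; a pose out of reach is approached as far as the arm can. A call with a number of a shift or a turn outside -1 to 1 is refused whole. A call with a gripper value outside its range is refused whole. "claw" is the gripper command: -1 is fully open, 1 is shut, values between are in proportion, set as the call begins (left out, the last holds). The fingers move at their own pace and stop on an object; the grip force is fixed at half the most. Time passes only in rows, so rows that do not move let the fingers close, or fill a call up. It gives the time, the measured TCP pose, the force, the opening and the grip force at its end, in the units of the state.
- ctrl.get_obs(): the state, without advancing time (a new reading comes with each control period).
- ctrl.camera(name): name is "side" or "top" or "wrist"; returns (picture, depth): 400x640x3 uint8, blue, green, red; 400x640 float32, mm along the optical axis (not along the pixel's ray), 0 where there is no reading.
- ctrl.camera_info(name): a dict with "intrinsics" (3x3 intrinsics, pixels), "position" and "orientation" of the camera in the world. Camera axes: x right, y up, looking along -z (the intrinsics and any distortion apply to the point x, -y, -z); pixel columns grow to the right and rows downward; lengths in mm; the calibration is good to about 2 mm. A picture is of the moment at which its call begins: read the wrist's pose just before it. camera_info takes no time and is no camera call; for the wrist camera it gives the pose at the moment of the call.
- ctrl.hand_in(): hands the job in; it is judged then, once.
The state is a dict: "time": time; "qpos": joint angles; "qd": joint speeds; "tau": joint torques, N m; "ee_pos": TCP position; "orientation": TCP orientation; "ft_force": force on the tool from outside, world axes, zero at the start; "moment": the same for the moment, N m; "grip_width": opening from 0.0 (shut) to 1.0 (fully open); "gripper_force": force on a finger pad.
Only numpy, scipy, OpenCV 4.12 (cv2) and the standard library are available. Lean on these libraries where they do the work, as an engineer would, in place of code of your own. Each camera call takes 0.05 s, during which the arm holds its last target. There are 200 camera calls.

### The job

On the shoe repairer's bench, swing both flaps of the carton back well past upright, then lift the steel dish out by the black grip on its handle, fully clear above the carton, and turn it about a quarter turn so that its red lip points straight at the green cup standing beside the carton, ready for the ball to be poured. Keep the dish level and the loose brass ball in the middle of it throughout, without touching the ball or knocking the cup, thread cone, tin, heel block, jar or hammer that lie around it. Finish while holding the dish still and level above the open carton: do not put it down or let go.

Things in the scene. Friction and masses are not known exactly. Their poses are not given: they have to be found in the camera images.
- carton: Cardboard carton fixed to the bench, 174 mm (its x) by 154 mm (its y), 95 mm high, 4 mm board, open top closed only by two flaps. Origin: centre of its underside, on the bench; z up; x points to the far flap; y to its left side. The bench is at height 0.
- flap_near (a joint): Near flap (hinged on the rim at the carton's -x side), 65 mm long from hinge to free edge, 150 mm wide, 4 mm thick, 30 g. 0 = shut (level, pointing to the carton's middle), grows as it swings up and outward: 1.57 = upright, stop at 2.6 rad. Starts ajar, 0.6 to 1.0 rad; stays where it is left (hinge friction 0.03 N m).
- flap_far (a joint): Far flap (hinged on the rim at the carton's +x side), otherwise the same as the near flap: 0 = shut, 1.57 = upright, 2.6 rad stop, starts 0.6 to 1.0 rad. With both ajar a gap of at least 60 mm is left between their free edges, over the carton's middle, where closed fingers can go in to push a flap from its inner side.
- flap_near_edge (a point): Middle of the near flap's free edge (moves with the flap), 65 mm from its hinge line.
- flap_far_edge (a point): Middle of the far flap's free edge (moves with the flap), 65 mm from its hinge line.
- flap_near_hinge (a point): Middle of the near flap's hinge line, on the carton: 85 mm to -x of the carton's middle, 95 mm above the bench. The hinge runs along the carton's y.
- flap_far_hinge (a point): Middle of the far flap's hinge line, on the carton: 85 mm to +x of the carton's middle, 95 mm above the bench. The hinge runs along the carton's y.
- dish: Steel dish, 112 mm across, rim 22 mm high, about 160 g, loose on the carton's floor (4 mm above the bench), sloping 11 degrees inside to its centre. Origin: centre of its underside; z up; x to the red lip, which starts towards the far flap within 0.2 rad. A rigid wire handle from the rim at y = +-53 mm crosses over the centre along y with the black grip; its top is 84 mm up.
- dish_grip (a point): Centre of the black grip block on the handle, 72 mm straight above the dish's origin. The block is 16 mm wide along the dish's x (the way to pinch it), 36 mm along y, 24 mm high.
- dish_lip (a point): Tip of the red pouring lip, 66 mm from the dish's centre along its x, 20 mm above its underside.
- ball_center (a point): Centre of the loose brass ball, 24 mm diameter, 50 g (may vary), resting in the middle of the dish; its top is 30 mm above the dish's underside, well below the grip.
- cup: Green round cup, 60 mm across, 70 mm high, loose, on the bench on either the left or the right side (+y or -y) of the carton, about 200 mm from its middle; the tall thread cone stands on the other side. Origin: centre of its underside.
- thread_cone: Bystander: brown thread cone, 60 mm across at the foot, 112 mm high, loose. Origin: centre of its underside.
- polish: Bystander: flat tin, 60 mm across, 28 mm high, behind the carton. Origin: centre of its underside.
- heel: Bystander: black rubber heel block 55 x 50 x 22 mm, behind the carton. Origin: centre of its underside.
- glue: Bystander: jar with a yellow cap, 64 mm across, 110 mm high, at the right. Origin: centre of its underside.
- hammer: Bystander: hammer lying at the left. Origin near its middle, on the bench.
- ball: The same loose brass ball; its origin turns with it as it rolls, so read its centre from ball_center.
Things that resemble listed ones, but are neither listed nor needed, are in the scene too. Of the things that look like the cup, take the one that is farthest from the robot's base at the start. Leave any purple look-alike of the dish alone.

How it is judged:
By the outcome, as a careful person would: the job done as asked, in the order asked, and still so for the second after the job is handed in, while the arm keeps its last pose, push and grip.
It also fails if it takes over 67 s, if anything falls off the work surface, if the arm or the gripper's body presses on something with over 40 N, if the wrist force passes 120 N, or if a joint passes its speed limit or range.

## Working session

There is one attempt and no reset: what is moved stays moved. The work goes in short steps, Python scripts to look and compute and a tool call to move; the robot and the scene stay as the last step left them, time stands still between calls to the robot, and variables do not carry over. Pictures are saved under pics/ and viewed, at most 10 in all, crops included, and the job is handed in when it is done.

Besides the shell and the picture viewer there is one more tool, called in YAML: its name, and indented under it one key for each argument. send_rows: Moves the arm, as the interface text tells. Shift numbers are shares of 0.05 m and turn numbers shares of 0.1 rad, none past 1 either way. Its arguments: {"type":"object","properties":{"delta_pos":{"type":"array","items":{"type":"array","items":{"type":"number","minimum":-1,"maximum":1}}},"rot":{"type":"array","items":{"type":"array","items":{"type":"number","minimum":-1,"maximum":1}}},"claw":{"type":"number"}},"required":["delta_pos","rot"]}

```bash
ls; mkdir -p pics
cat > h.py <<'E'
import numpy as np, cv2
from rig import ctrl
def grab(n):
    i=ctrl.camera_info(n); p,d=ctrl.camera(n); return p,d,i
def world(d,i,u,v,r=1):
    K=np.array(i["intrinsics"]);w=d[v-r:v+r+1,u-r:u+r+1];w=w[w>0]
    z=np.median(w);p=np.array([(u-K[0,2])/K[0,0]*z,-(v-K[1,2])/K[1,1]*z,-z])
    return np.array(i["orientation"])@p+np.array(i["position"])
def cloud(d,i):
    K=np.array(i["intrinsics"]);v,u=np.mgrid[:d.shape[0],:d.shape[1]]
    P=np.stack([(u-K[0,2])/K[0,0]*d,-(v-K[1,2])/K[1,1]*d,-d],-1)
    return P@np.array(i["orientation"]).T+np.array(i["position"])
E
python3 - <<'E'
from h import *
for n in("top","side"):
    p,d,i=grab(n);cv2.imwrite(f"pics/{n}0.png",p);np.savez(f"{n}0.npz",p=p,d=d,K=i["intrinsics"],o=i["orientation"],t=i["position"]);print({k:np.round(v,2).tolist() if not isinstance(v,str) else v for k,v in i.items()})
o=ctrl.get_obs();print(o)
E
```

```text
pics
{'intrinsics': [[423.12, 0.0, 321.14], [0.0, 423.12, 204.7], [0.0, 0.0, 1.0]], 'position': [316.18, 5.58, 1412.6], 'orientation': [[0.03, 0.98, -0.21], [-1.0, 0.03, -0.01], [-0.0, 0.21, 0.98]]}
{'intrinsics': [[381.23, 0.0, 319.11], [0.0, 381.23, 198.34], [0.0, 0.0, 1.0]], 'position': [520.72, 1006.76, 895.51], 'orientation': [[-1.0, 0.01, -0.04], [-0.04, -0.64, 0.77], [-0.02, 0.77, 0.64]]}
{'time': 0.1, 'qpos': array([7.02835563e+01, 2.16574446e+01, 4.57354238e+00, 7.30163724e+01,
       7.34399837e-04, 8.36795110e+01]), 'qd': array([-0.01897881, -0.11685492,  0.16082267, -0.04661291, -0.07367636,
       -0.00503822]), 'tau': array([ 1.09148532e-03, -4.64691782e+01,  2.70582998e+01,  1.20472867e-02,
       -9.36906736e-05,  1.88069225e-05]), 'ee_pos': array([133.04081571, 558.87417416, 252.47687028]), 'orientation': array([[-9.72792174e-01,  2.31678709e-01, -6.02496368e-04],
       [ 2.31679401e-01,  9.72790807e-01, -1.64319312e-03],
       [ 2.05410067e-04, -1.73807141e-03, -9.99998468e-01]]), 'ft_force': array([ 0.0707363 ,  0.14391639, -0.41552425]), 'moment': array([ 0.00208715, -0.01518527, -0.01251739]), 'gripper_force': 0.0, 'grip_width': 1.0008859862502633}
```

View pics/top0.png

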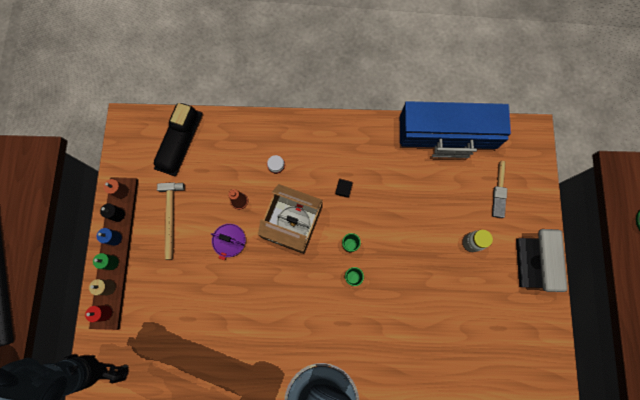

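View pics/side0.png

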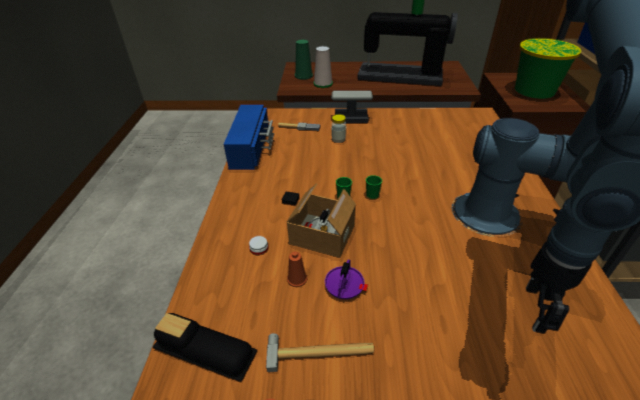

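The top view shows the carton at about (291,218) with both flaps ajar and the grip at about (293,221). The green cups are at (351,243), which is the far one and the target, and at (354,277). The cone is at (237,200) and the purple look-alike at (228,240).

Run:
```python
from h import *
for n in("top","side"):
    z=np.load(n+"0.npz");i=dict(intrinsics=z["K"],orientation=z["o"],position=z["t"])
    W=cloud(z["d"],i);p=z["p"];hsv=cv2.cvtColor(p,cv2.COLOR_BGR2HSV)
    P=W.reshape(-1,3)
    g=(cv2.inRange(hsv,(45,100,40),(80,255,255))>0)&(W[...,2]>10)&(W[...,2]<90)&(W[...,0]>300)&(W[...,0]<900)&(abs(W[...,1])<400)
    nc,l=cv2.connectedComponents(g.astype(np.uint8))
    for k in range(1,nc):
        if (l==k).sum()>15: q=W[l==k];print(n,"green",q.min(0).round(),q.max(0).round(),len(q))
    if n=="top":
        for u,v in [(293,221),(299,208),(237,194),(237,203),(276,163),(344,188),(228,240),(291,190),(290,242)]:
            print((u,v),world(z["d"],i,u,v,1).round())
    x0,x1,y0,y1=(250,375,170,270) if n=="top" else (270,395,170,270)
    cv2.imwrite(f"pics/{n}0c.png",cv2.resize(p[y0:y1,x0:x1],None,fx=6,fy=6,interpolation=cv2.INTER_CUBIC))
```

```text
top green [ 465. -110.   10.] [522. -55.  77.] 89
top green [ 357. -120.   11.] [414. -64.  79.] 98
(293, 221) [551. 105.  88.]
(299, 208) [608.  92.  23.]
(237, 194) [632. 287.  99.]
(237, 203) [613. 295.  53.]
(276, 163) [762. 177.  28.]
(344, 188) [682. -58.  22.]
(228, 240) [486. 309.  81.]
(291, 190) [648. 114. 108.]
(290, 242) [481. 110. 111.]
side green [ 466. -109.   13.] [520. -49.  73.] 176
side green [ 359. -119.   10.] [413. -57.  73.] 235
```

View pics/top0c.png

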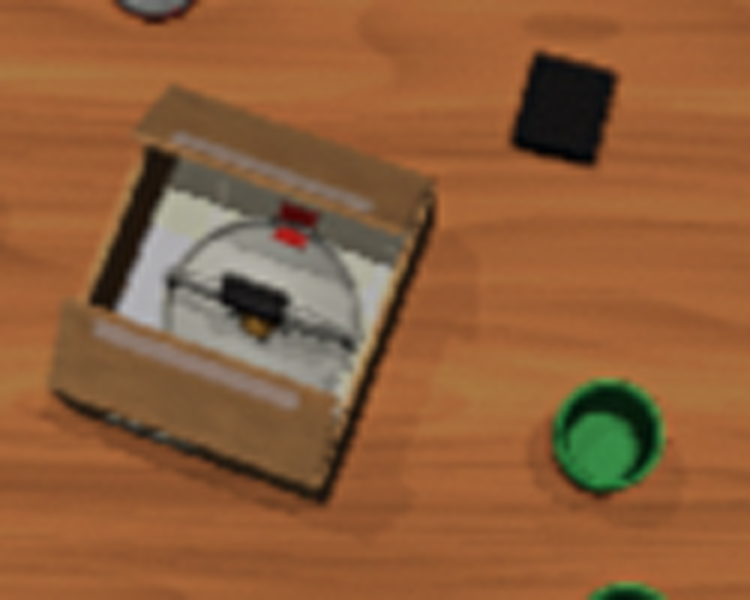

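The crop shows the far flap's free edge running from (137,135) to (412,233) and the near flap's from (65,302) to (340,405). The lip is at (292,236), the grip is centred at (255,297), and the carton yaw is about -20°. Next I fit these accurately.

Run:
```python
from h import *
for n in("top","side"):
    z=np.load(n+"0.npz");i=dict(intrinsics=z["K"],orientation=z["o"],position=z["t"])
    W=cloud(z["d"],i);p=z["p"].astype(int)
    a=np.radians(-20);ex=np.array([np.cos(a),np.sin(a)]);c0=np.array([560,103])
    X=(W[...,:2]-c0)@ex;near=(np.hypot(*(np.moveaxis(W[...,:2]-c0,-1,0)))<140)
    for s in(-1,1):
        m=near&(W[...,2]>100)&(W[...,2]<160)&(X*s>25)
        q=W[m];c=q.mean(0)
        for _ in range(4):
            u,sv,vt=np.linalg.svd(q-q.mean(0),full_matrices=False);nn=vt[2]*np.sign(vt[2][2])
            q=q[abs((q-q.mean(0))@nn)<4]
        c=q.mean(0);h=nn[:2]/np.linalg.norm(nn[:2]); # at z=95
        t=-(nn[2]*(95-c[2]))/np.linalg.norm(nn[:2]); hp=c[:2]+h*t
        print(n,s,len(q),"tilt",np.arccos(nn[2]),"yaw",np.degrees(np.arctan2(*h[::-1])),"hingept",hp.round(1),"c",c.round(),"range",q[:,2].min(),q[:,2].max())
    blk=(p.max(-1)<60)&near&(abs(X)<40)&(W[...,2]>66)&(W[...,2]<95)
    q=W[blk];print("grip",len(q),q.mean(0).round(),np.median(q,0).round())
    red=(p[...,2]>120)&(p[...,1]<70)&(p[...,0]<70)&near&(W[...,2]>10)&(W[...,2]<50);q=W[red];print("lip",len(q),q.mean(0).round() if len(q) else 0)
    # green cups rim circle
    r=W[(p[...,1]>p[...,2]+25)&(p[...,1]>p[...,0]+15)&(W[...,2]>62)&(W[...,2]<85)&(W[...,0]>440)&(W[...,0]<550)&(abs(W[...,1]+80)<60)]
    print("cup",len(r),r.min(0),r.max(0))
```

```text
top -1 686 tilt 0.8916364544988139 yaw 161.0810572751981 hingept [478.4 143.4] c [502. 135. 126.] range 100.19460693461474 153.1172095873833
top 1 494 tilt 0.8681166489820198 yaw -18.75050375942618 hingept [650.  85.] c [625.  94. 127.] range 100.19111528095073 151.43973984511172
grip 93 [566. 129.  82.] [558. 118.  85.]
lip 11 [604.  95.  23.]
cup 63 [ 465.47101712 -110.03332168   62.23585037] [521.6233578  -55.36467355  77.2381263 ]
side -1 621 tilt 0.8993703912439238 yaw 161.20500350464047 hingept [480.2 150.6] c [502. 143. 125.] range 100.12761991362368 150.02144884003076
side 1 205 tilt 0.8602603223484154 yaw -18.550422089059868 hingept [651.5  97. ] c [624. 106. 129.] range 100.69980414453028 149.83534353518507
grip 66 [557. 116.  83.] [557. 116.  86.]
lip 7 [604.  97.  21.]
cup 67 [ 466.44940398 -107.71204832   62.01090658] [520.08460114 -49.70311724  73.05755667]
```

send_rows:
  delta_pos:
    - [0.36,-0.37,0]
    - [0.36,-0.37,0]
    - [0.36,-0.37,0]
    - [0.36,-0.37,0]
    - [0.36,-0.37,0]
    - [0.36,-0.37,0]
    - [0.36,-0.37,0]
    - [0.36,-0.37,0]
  rot:
    - [0,0,0.615]
    - [0,0,0.615]
    - [0,0,0.615]
    - [0,0,0.615]
    - [0,0,0.615]
    - [0,0,0.615]
    - [0,0,0.615]
    - [0,0,0.615]
  claw: 1

```text
time: 0.77
ee_pos: [277.7, 410.1, 252.9]
orientation: [[-0.966, -0.258, -0.001], [-0.258, 0.966, -0.001], [0.001, -0.0, -1.0]]
ft_force: [0.5, 0.4, 1.3]
grip_width: -0.002
gripper_force: 0.0
```

send_rows:
  delta_pos:
    - [0.36,-0.37,0]
    - [0.36,-0.37,0]
    - [0.36,-0.37,0]
    - [0.36,-0.37,0]
    - [0.36,-0.37,0]
    - [0.36,-0.37,0]
    - [0.36,-0.37,0]
    - [0.36,-0.37,0]
  rot:
    - [0,0,0.615]
    - [0,0,0.615]
    - [0,0,0.615]
    - [0,0,0.615]
    - [0,0,0.615]
    - [0,0,0.615]
    - [0,0,0.615]
    - [0,0,0.615]

```text
time: 1.43
ee_pos: [421.6, 262.2, 253.0]
orientation: [[-0.729, -0.684, -0.001], [-0.684, 0.729, -0.0], [0.001, 0.0, -1.0]]
ft_force: [0.4, 0.4, 0.8]
grip_width: 0.001
gripper_force: 0.0
```

send_rows:
  delta_pos:
    - [0.36,-0.37,0]
    - [0.36,-0.37,0]
    - [0.36,-0.37,0]
    - [0.36,-0.37,0]
    - [0.36,-0.37,0]
    - [0.36,-0.37,0]
    - [0.36,-0.37,0]
    - [0.36,-0.37,0]
  rot:
    - [0,0,0.615]
    - [0,0,0.615]
    - [0,0,0.615]
    - [0,0,0.615]
    - [0,0,0.615]
    - [0,0,0.615]
    - [0,0,0.615]
    - [0,0,0.615]

```text
time: 2.1
ee_pos: [565.6, 114.3, 252.8]
orientation: [[-0.32, -0.947, -0.001], [-0.947, 0.32, 0.0], [0.0, 0.001, -1.0]]
ft_force: [0.4, 0.4, 0.4]
grip_width: -0.004
gripper_force: 0.0
```

Run:
```python
from h import *
o=ctrl.get_obs();print(o["ee_pos"].round(1),o["orientation"].round(3).tolist(),o["qpos"].round(1),o["grip_width"])
p,d,i=grab("wrist");cv2.imwrite("pics/w1.png",p);np.savez("w1.npz",p=p,d=d,K=i["intrinsics"],o=i["orientation"],t=i["position"])
print(np.round(i["position"],1),np.round(i["orientation"],2).tolist())
```

```text
[565.6 114.3 252.8] [[-0.32, -0.947, -0.001], [-0.947, 0.32, 0.0], [0.0, 0.001, -1.0]] [  5.1  21.9   5.   73.2   0.  -66.2] -0.004306354289459033
[540.3  38.4 372.9] [[-0.95, -0.3, -0.1], [0.32, -0.9, -0.29], [0.0, -0.31, 0.95]]
```

View pics/w1.png

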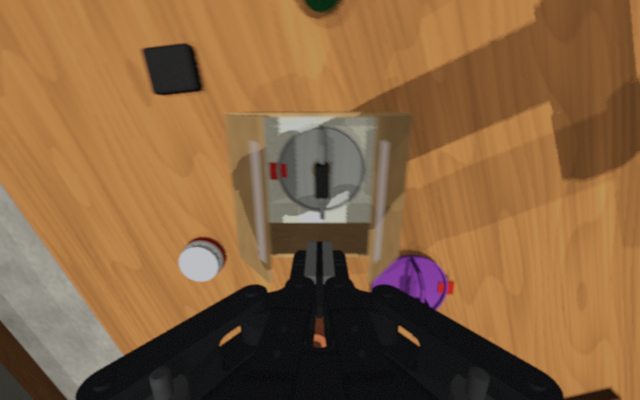

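The wrist view shows the grip at about (322,180), the lip at (278,170), and the handle running vertically from (321,126) to (322,217). The flap free edges are at about x=268 and x=375.

Run:
```python
from h import *
z=np.load("w1.npz");i=dict(intrinsics=z["K"],orientation=z["o"],position=z["t"]);W=cloud(z["d"],i)
for nm,u,v in [("grip top",322,168),("grip",322,180),("grip end",322,193),("lip tip",273,171),("lip base",283,170),("rimL",280,150),("h up",321,130),("h dn",322,214),("cone",319,330)]:print(nm,world(z["d"],i,u,v).round(1))
g=W[150:215,300:345];m=(z["p"][150:215,300:345].max(-1)<70)&(g[...,2]>68)&(g[...,2]<95);q=g[m]
print("grip",len(q),q.min(0).round(),q.max(0).round(),q.mean(0).round(1))
t=q[q[:,2]>83];t=t[:,:2];r=cv2.minAreaRect(t.astype(np.float32));print("rect",r)
R=z["p"].astype(int);m=(R[...,2]>120)&(R[...,1]<60)&(R[...,0]<60);m[:, :260]=0;m[:,295:]=0;m[:150]=0;m[190:]=0
print("lip",W[m].mean(0),W[m].min(0),W[m].max(0))
# rim circle
s=W[115:220,265:380].reshape(-1,3);s=s[(abs(s[:,2]-26)<2.5)];d=s[:,:2]-[558,116];s=s[(np.hypot(*d.T)<62)&(np.hypot(*d.T)>48)]
A=np.c_[2*s[:,:2],np.ones(len(s))];x=np.linalg.lstsq(A,(s[:,:2]**2).sum(1),rcond=None)[0];print("rim",len(s),x[:2],np.sqrt(x[2]+x[0]**2+x[1]**2))
yy=np.radians(161)
for sgn,us in((1,(228,275)),(-1,(368,412))):
    q=W[115:260,us[0]:us[1]].reshape(-1,3);q=q[(q[:,2]>97)&(q[:,2]<165)]
    e=q[q[:,2]>np.percentile(q[:,2],93)];print(sgn,"edge",e.mean(0))
```

```text
grip top [555.7  94.   87.2]
grip [559.7 106.   87.4]
grip end [564.2 119.5  87. ]
lip tip [619.   90.1  24.2]
lip base [607.   93.3  21.7]
rimL [604.6  70.    4.2]
h up [545.1  59.6  55.5]
h dn [573.4 147.3  72.5]
cone [623.3 284.5  92.1]
grip 444 [548.  91.  68.] [571. 126.  89.] [559.3 106.5  86.5]
rect ((560.0542602539062, 108.75424194335938), (34.81710433959961, 13.578237533569336), 71.83975982666016)<stdin>:8: RuntimeWarning: Mean of empty slice.
  ret = um.true_divide(
Traceback (most recent call last):
ValueError: zero-size array to reduction operation minimum which has no identity
```

send_rows:
  delta_pos:
    - [0,0,-0.3]
    - [0,0,-0.3]
    - [0,0,-0.3]
    - [0,0,-0.3]
    - [0,0,-0.3]
    - [0,0,-0.3]
    - [0,0,-0.3]
    - [0,0,-0.3]
  rot:
    - [0,0,0]
    - [0,0,0]
    - [0,0,0]
    - [0,0,0]
    - [0,0,0]
    - [0,0,0]
    - [0,0,0]
    - [0,0,0]

```text
time: 2.82
ee_pos: [564.6, 115.5, 132.2]
orientation: [[-0.323, -0.946, -0.001], [-0.946, 0.323, -0.0], [0.0, 0.001, -1.0]]
ft_force: [-0.1, 0.3, 0.5]
grip_width: -0.002
gripper_force: 0.0
```

send_rows:
  delta_pos:
    - [0.19,-0.065,0]
    - [0.19,-0.065,0]
    - [0.19,-0.065,0]
    - [0.19,-0.065,0]
    - [0.19,-0.065,0]
    - [0.19,-0.065,0]
    - [0.19,-0.065,0]
    - [0.19,-0.065,0]
  rot:
    - [0,0,0]
    - [0,0,0]
    - [0,0,0]
    - [0,0,0]
    - [0,0,0]
    - [0,0,0]
    - [0,0,0]
    - [0,0,0]

```text
time: 3.48
ee_pos: [643.4, 89.4, 137.3]
orientation: [[-0.323, -0.946, 0.006], [-0.946, 0.323, 0.0], [-0.002, -0.006, -1.0]]
ft_force: [-1.7, -0.2, 1.0]
grip_width: -0.001
gripper_force: 0.9
```

```bash
cat >> h.py <<'E'
ex=np.array([.947,-.322]);ey=np.array([.322,.947])
def flaps(n,tag):
    p,d,i=grab(n);W=cloud(d,i);X=W[...,:2]@ex-496.6;Y=W[...,:2]@ey-286
    for s in(-1,1):
        for lo,hi in((-72,-35),(35,72)):
            m=(Y>lo)&(Y<hi)&(X*s>25)&(X*s<160)&(W[...,2]>60)&(W[...,2]<170)
            q=np.c_[X[m]*s,W[m][:,2]]
            if len(q)<10: print(n,s,"few");continue
            h=np.histogram(q[:,0],np.arange(25,160,10))
            print(n,s,lo,len(q),[(int(b)+5,int(np.median(q[(q[:,0]>=b)&(q[:,0]<b+10),1]))) for c,b in zip(*h) if c>2])
    cv2.imwrite(f"pics/{tag}.png",p);return p,d,i
E
python3 - <<'E'
from h import *
o=ctrl.get_obs();print(o["ee_pos"].round(1),o["ft_force"].round(1))
flaps("top","t2");flaps("side","s2");
E
```

```text
[643.4  89.4 137.3] [-1.7 -0.2  1. ]
top -1 few
top -1 few
top 1 -72 193 [(30, 91), (40, 95), (50, 96), (60, 91), (70, 95), (80, 85), (90, 106), (100, 133), (110, 153)]
top 1 few
side -1 -72 157 [(50, 144), (60, 132), (70, 120), (80, 107), (90, 84)]
side -1 35 206 [(50, 144), (60, 133), (70, 120), (80, 107), (90, 83)]
side 1 -72 183 [(30, 77), (40, 82), (50, 78), (60, 77), (70, 80), (80, 79), (90, 97)]
side 1 35 196 [(80, 84), (90, 106), (100, 129), (110, 149)]
```

send_rows:
  delta_pos:
    - [0.075,-0.025,-0.02]
    - [0.075,-0.025,-0.02]
    - [0.075,-0.025,0]
    - [0.04,-0.014,0]
    - [0,0,0]
    - [-0.2,0.068,0]
    - [-0.3,0.102,0]
    - [-0.3,0.102,0]
  rot:
    - [0,0,0]
    - [0,0,0]
    - [0,0,0]
    - [0,0,0]
    - [0,0,0]
    - [0,0,0]
    - [0,0,0]
    - [0,0,0]

```text
time: 4.25
ee_pos: [615.0, 98.4, 131.3]
orientation: [[-0.323, -0.946, 0.002], [-0.946, 0.323, -0.0], [-0.0, -0.002, -1.0]]
ft_force: [-0.0, 0.3, 0.1]
grip_width: 0.002
gripper_force: 0.0
```

send_rows:
  delta_pos:
    - [-0.3,0.102,0]
    - [-0.3,0.102,0]
    - [-0.3,0.102,0]
    - [-0.2,0.068,0]
    - [-0.2,0.068,0]
    - [-0.2,0.068,0]
    - [-0.2,0.068,0]
    - [-0.2,0.068,0]
  rot:
    - [0,0,0]
    - [0,0,0]
    - [0,0,0]
    - [0,0,0]
    - [0,0,0]
    - [0,0,0]
    - [0,0,0]
    - [0,0,0]

```text
time: 4.92
ee_pos: [527.3, 128.8, 136.3]
orientation: [[-0.324, -0.946, 0.018], [-0.946, 0.324, -0.006], [-0.0, -0.019, -1.0]]
ft_force: [10.3, -12.3, 24.6]
grip_width: 0.001
gripper_force: 19.7
```

Run:
```python
from h import *
o=ctrl.get_obs();print(o["ee_pos"].round(1),o["ft_force"].round(1),o["ee_pos"][:2]@ex-496.6)
flaps("side","s3");
```

```text
[527.3 128.8 136.3] [ 10.3 -12.3  24.6] -38.68661081834426
side -1 -72 86 [(60, 150), (70, 124), (80, 113), (90, 87)]
side -1 35 187 [(50, 151), (60, 145), (70, 129), (80, 111), (90, 85)]
side 1 -72 307 [(30, 78), (40, 80), (50, 78), (60, 79), (70, 78), (80, 81), (90, 98), (100, 107), (110, 115), (120, 122), (130, 130)]
side 1 35 226 [(80, 83), (90, 99), (100, 106), (110, 115), (120, 123), (130, 131)]
```

Run:
```python
import cv2
a=cv2.imread("pics/s3.png")
cv2.imwrite("pics/s3c.png",cv2.resize(a[130:270,250:420],None,fx=4,fy=4,interpolation=cv2.INTER_CUBIC))
```

```text
(no output)
```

View pics/s3c.png

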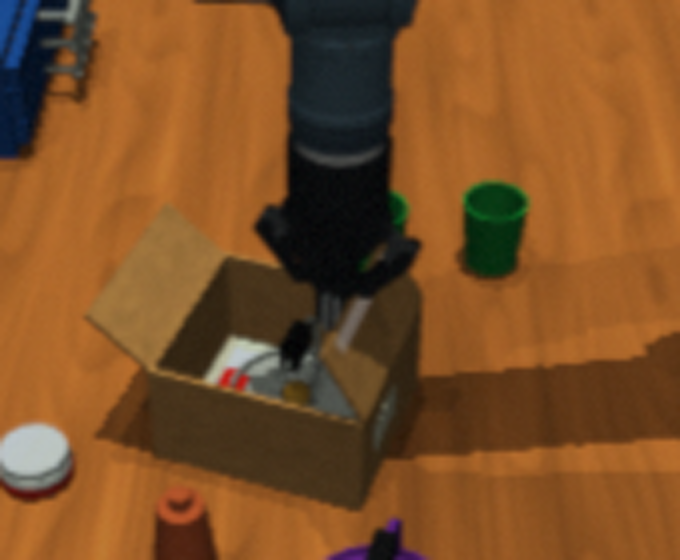

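The closed gripper's knuckle is pressing on the near flap's edge. I'll back off, rise, and turn the tool 90° so its narrow side faces the flap.

send_rows:
  delta_pos:
    - [0.2,-0.068,0]
    - [0.2,-0.068,0]
    - [0.2,-0.068,0.1]
    - [0.2,-0.068,0.3]
    - [0,0,0.3]
    - [0,0,0.3]
    - [0,0,0.2]
    - [0,0,0.2]
  rot:
    - [0,0,0]
    - [0,0,0]
    - [0,0,0]
    - [0,0,0]
    - [0,0,-0.6]
    - [0,0,-0.9]
    - [0,0,-0.9]
    - [0,0,-0.9]

```text
time: 5.63
ee_pos: [560.4, 117.1, 202.4]
orientation: [[-0.616, -0.788, 0.002], [-0.788, 0.616, -0.0], [-0.001, -0.002, -1.0]]
ft_force: [0.3, -0.3, -0.3]
grip_width: 0.001
gripper_force: 0.0
```

send_rows:
  delta_pos:
    - [0,0,0]
    - [0,0,0]
    - [0,0,0]
    - [0,0,0]
    - [0,0,0]
    - [0,0,0]
    - [0,0,0]
    - [0,0,0]
  rot:
    - [0,0,-1]
    - [0,0,-1]
    - [0,0,-1]
    - [0,0,-1]
    - [0,0,-1]
    - [0,0,-1]
    - [0,0,-1]
    - [0,0,-1]

```text
time: 6.3
ee_pos: [560.1, 117.1, 201.5]
orientation: [[-0.994, -0.107, 0.001], [-0.107, 0.994, -0.0], [-0.001, -0.0, -1.0]]
ft_force: [-0.6, -1.0, 0.5]
grip_width: 0.003
gripper_force: 0.0
```

send_rows:
  delta_pos:
    - [0,0,0]
    - [0,0,0]
    - [0,0,0]
    - [0,0,0]
    - [0,0,0]
    - [0,0,0]
    - [0,0,0]
    - [0,0,0]
  rot:
    - [0,0,-1]
    - [0,0,-1]
    - [0,0,-1]
    - [0,0,-1]
    - [0,0,-0.4]
    - [0,0,0]
    - [0,0,0]
    - [0,0,0]

```text
time: 6.97
ee_pos: [559.7, 117.2, 201.4]
orientation: [[-0.947, 0.321, 0.001], [0.321, 0.947, -0.0], [-0.001, 0.0, -1.0]]
ft_force: [-0.2, -0.7, 0.5]
grip_width: -0.001
gripper_force: 0.0
```

Run:
```python
from h import *
o=ctrl.get_obs();print(o["ee_pos"].round(1),o["ft_force"].round(1),o["ee_pos"][:2]@ex-496.6,o["qpos"].round(1),o["orientation"].round(3).tolist())
flaps("side","s4");
```

```text
[559.7 117.2 201.4] [-0.2 -0.7  0.5] -4.278684729244503 [ 5.5 22.3 -2.1 65.6 -0.  24.2] [[-0.947, 0.321, 0.001], [0.321, 0.947, -0.0], [-0.001, 0.0, -1.0]]
side -1 -72 150 [(30, 89), (50, 150), (60, 146), (70, 131), (80, 113), (90, 86)]
side -1 35 184 [(50, 151), (60, 147), (70, 130), (80, 112), (90, 86)]
side 1 -72 311 [(30, 77), (40, 81), (50, 75), (60, 77), (70, 79), (80, 80), (90, 97), (100, 107), (110, 114), (120, 123), (130, 131)]
side 1 35 224 [(80, 85), (90, 99), (100, 107), (110, 114), (120, 124), (130, 131)]
```

send_rows:
  delta_pos:
    - [0,0,-0.16]
    - [0,0,-0.16]
    - [0,0,-0.16]
    - [0,0,-0.16]
    - [0,0,-0.16]
    - [0,0,-0.16]
    - [0,0,-0.16]
    - [0,0,-0.16]
  rot:
    - [0,0,0]
    - [0,0,0]
    - [0,0,0]
    - [0,0,0]
    - [0,0,0]
    - [0,0,0]
    - [0,0,0]
    - [0,0,0]

```text
time: 7.68
ee_pos: [559.4, 117.2, 136.4]
orientation: [[-0.947, 0.322, -0.0], [0.322, 0.947, 0.0], [0.0, -0.0, -1.0]]
ft_force: [0.9, -0.2, 0.6]
grip_width: 0.001
gripper_force: 0.0
```

send_rows:
  delta_pos:
    - [-0.2,0.068,0]
    - [-0.2,0.068,0]
    - [-0.2,0.068,0]
    - [-0.2,0.068,0]
    - [-0.2,0.068,0]
    - [-0.2,0.068,0]
    - [-0.2,0.068,0]
    - [0,0,0]
  rot:
    - [0,0,0]
    - [0,0,0]
    - [0,0,0]
    - [0,0,0]
    - [0,0,0]
    - [0,0,0]
    - [0,0,0]
    - [0,0,0]

```text
time: 8.35
ee_pos: [491.5, 141.4, 140.6]
orientation: [[-0.947, 0.322, 0.008], [0.322, 0.947, 0.0], [-0.007, 0.003, -1.0]]
ft_force: [1.2, -0.8, 1.7]
grip_width: -0.003
gripper_force: 0.7
```

send_rows:
  delta_pos:
    - [-0.1,0.034,0]
    - [-0.1,0.034,0]
    - [-0.1,0.034,0]
    - [0,0,0]
    - [0,0,0]
    - [0,0,0]
    - [0,0,0]
    - [0,0,0]
  rot:
    - [0,0,0]
    - [0,0,0]
    - [0,0,0]
    - [0,0,0]
    - [0,0,0]
    - [0,0,0]
    - [0,0,0]
    - [0,0,0]

```text
time: 9.02
ee_pos: [474.2, 146.1, 137.0]
orientation: [[-0.947, 0.322, -0.001], [0.322, 0.947, -0.0], [0.001, -0.0, -1.0]]
ft_force: [0.2, -0.4, 1.0]
grip_width: 0.0
gripper_force: 0.0
```

Run:
```python
from h import *
o=ctrl.get_obs();print(o["ee_pos"].round(1),o["ft_force"].round(1),o["ee_pos"][:2]@ex-496.6)
flaps("side","s5");
```

```text
[474.2 146.1 137. ] [ 0.2 -0.4  1. ] -94.54269699920826
side -1 -72 132 [(30, 80), (40, 75), (50, 65), (60, 64), (90, 102), (100, 108), (110, 117), (120, 128), (130, 136)]
side -1 35 134 [(80, 94), (90, 97), (100, 108), (110, 117), (120, 127), (130, 136)]
side 1 -72 306 [(30, 78), (40, 81), (50, 75), (60, 79), (70, 76), (80, 80), (90, 97), (100, 107), (110, 114), (120, 123), (130, 131)]
side 1 35 228 [(80, 85), (90, 98), (100, 106), (110, 115), (120, 123), (130, 131)]
```

send_rows:
  delta_pos:
    - [0.2,-0.08,0.1]
    - [0.2,-0.09,0.2]
    - [0.3,-0.13,0.3]
    - [0.3,-0.13,0.3]
    - [0.3,-0.13,0.3]
    - [0.3,-0.13,0.2]
    - [0.12,-0.06,0.1]
    - [0,0,0]
  rot:
    - [0,0,0]
    - [0,0,0]
    - [0,0,0]
    - [0,0,0.6]
    - [0,0,0.9]
    - [0,0,0.9]
    - [0,0,0.9]
    - [0,0,0.9]

```text
time: 9.73
ee_pos: [563.1, 107.8, 213.7]
orientation: [[-0.995, -0.095, 0.004], [-0.095, 0.995, 0.0], [-0.004, -0.0, -1.0]]
ft_force: [-0.7, -1.0, 0.5]
grip_width: -0.004
gripper_force: 0.0
```

send_rows:
  delta_pos:
    - [0,0,0]
    - [0,0,0]
    - [0,0,0]
    - [0,0,0]
    - [0,0,0]
    - [0,0,0]
    - [0,0,0]
    - [0,0,0]
  rot:
    - [0,0,1]
    - [0,0,1]
    - [0,0,1]
    - [0,0,1]
    - [0,0,1]
    - [0,0,1]
    - [0,0,1]
    - [0,0,1]

```text
time: 10.4
ee_pos: [560.4, 108.6, 212.1]
orientation: [[-0.624, -0.781, -0.001], [-0.781, 0.624, 0.0], [0.0, 0.0, -1.0]]
ft_force: [0.0, -0.1, 1.3]
grip_width: 0.004
gripper_force: 0.0
```

send_rows:
  delta_pos:
    - [0,0,0]
    - [0,0,0]
    - [0,0,0]
    - [0,0,0]
    - [0,0,0]
    - [0,0,0]
    - [0,0,0]
    - [0,0,0]
  rot:
    - [0,0,1]
    - [0,0,1]
    - [0,0,1]
    - [0,0,0.5]
    - [0,0,0]
    - [0,0,0]
    - [0,0,0]
    - [0,0,0]
  claw: -0.2

```text
time: 11.07
ee_pos: [560.4, 108.6, 212.3]
orientation: [[-0.323, -0.946, -0.0], [-0.946, 0.323, 0.0], [0.0, 0.0, -1.0]]
ft_force: [-0.2, 0.5, 0.6]
grip_width: 0.597
gripper_force: 0.0
```

```bash
cat >> h.py <<'E'
def dish(tag):
    o=ctrl.get_obs();p,d,i=grab("wrist");cv2.imwrite(f"pics/{tag}.png",p);W=cloud(d,i);q=p.astype(int)
    print(o["ee_pos"].round(1),o["orientation"].round(3).tolist(),o["grip_width"])
    near=np.hypot(W[...,0]-560,W[...,1]-108)<90
    m=near&(q.max(-1)<70)&(W[...,2]>80)&(W[...,2]<92);m[:, :0]=0
    n,l,st,_=cv2.connectedComponentsWithStats(m.astype(np.uint8))
    for k in range(1,n):
        if st[k,4]>60: print("blk",st[k],cv2.minAreaRect(W[l==k][:,:2].astype(np.float32)),W[l==k][:,2].mean())
    m=near&(q[...,2]>90)&(q[...,2]>2.2*q[...,1])&(q[...,2]>2.2*q[...,0])&(W[...,2]<60)
    if m.any(): print("lip",m.sum(),W[m].mean(0).round(1),np.argwhere(m).mean(0))
E
python3 - <<'E'
from h import *
dish("w2")
E
```

```text
[560.4 108.6 212.3] [[-0.323, -0.946, -0.0], [-0.946, 0.323, 0.0], [0.0, 0.0, -1.0]] 0.596953769653506
blk [402 157  12  82 263] ((483.09942626953125, 134.1261444091797), (78.08818817138672, 1.1520578861236572), 71.11088562011719) 84.72512075143466
blk [223 167  10  64 261] ((640.156982421875, 80.51282501220703), (59.74201583862305, 1.1418423652648926), 71.2305679321289) 85.76741912523735
blk [313 181  17  39 644] ((559.1294555664062, 109.46542358398438), (35.61024475097656, 14.9879789352417), 70.92870330810547) 87.12711391064815
lip 225 [611.9  92.3  22.8] [184.27111111 271.96      ]
```

View pics/w2.png

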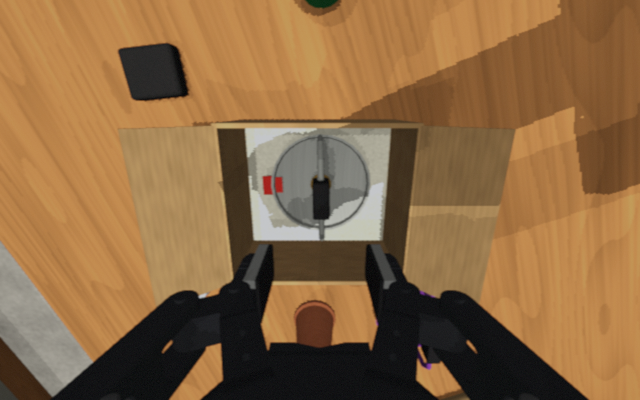

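The flaps are well open, the grip at (321,198) sits midway between the fingers, and the lip is at (272,184). Next: descend and grip.

send_rows:
  delta_pos:
    - [-0.02,0.02,-0.25]
    - [0,0,-0.25]
    - [0,0,-0.25]
    - [0,0,-0.25]
    - [0,0,-0.25]
    - [0,0,-0.25]
    - [0,0,-0.25]
    - [0,0,-0.15]
  rot:
    - [0,0,0]
    - [0,0,0]
    - [0,0,0]
    - [0,0,0]
    - [0,0,0]
    - [0,0,0]
    - [0,0,0]
    - [0,0,0]

```text
time: 11.78
ee_pos: [558.8, 109.6, 116.0]
orientation: [[-0.323, -0.946, -0.002], [-0.946, 0.323, -0.0], [0.001, 0.002, -1.0]]
ft_force: [-0.8, -0.1, -0.1]
grip_width: 0.597
gripper_force: 0.0
```

send_rows:
  delta_pos:
    - [0,0,-0.15]
    - [0,0,-0.15]
    - [0,0,-0.15]
    - [0,0,-0.15]
    - [0,0,-0.12]
    - [0,0,0]
    - [0,0,0]
    - [0,0,0]
  rot:
    - [0,0,0]
    - [0,0,0]
    - [0,0,0]
    - [0,0,0]
    - [0,0,0]
    - [0,0,0]
    - [0,0,0]
    - [0,0,0]

```text
time: 12.45
ee_pos: [559.7, 109.7, 81.6]
orientation: [[-0.323, -0.946, 0.0], [-0.946, 0.323, 0.0], [-0.0, -0.0, -1.0]]
ft_force: [1.1, 1.0, -0.1]
grip_width: 0.6
gripper_force: 0.0
```

send_rows:
  delta_pos:
    - [0,0,-0.02]
    - [0,0,0]
    - [0,0,0]
    - [0,0,0]
    - [0,0,0]
    - [0,0,0]
    - [0,0,0]
    - [0,0,0]
  rot:
    - [0,0,0]
    - [0,0,0]
    - [0,0,0]
    - [0,0,0]
    - [0,0,0]
    - [0,0,0]
    - [0,0,0]
    - [0,0,0]
  claw: 0.54

```text
time: 13.12
ee_pos: [559.5, 109.7, 80.3]
orientation: [[-0.323, -0.946, -0.0], [-0.946, 0.323, 0.0], [-0.0, 0.0, -1.0]]
ft_force: [0.3, -0.6, -0.5]
grip_width: 0.227
gripper_force: 0.0
```

send_rows:
  delta_pos:
    - [0,0,0]
    - [0,0,0]
    - [0,0,0]
    - [0,0,0]
    - [0,0,0]
    - [0,0,0]
    - [0,0,0]
    - [0,0,0]
  rot:
    - [0,0,0]
    - [0,0,0]
    - [0,0,0]
    - [0,0,0]
    - [0,0,0]
    - [0,0,0]
    - [0,0,0]
    - [0,0,0]
  claw: 0.7

```text
time: 13.78
ee_pos: [559.5, 109.8, 80.5]
orientation: [[-0.323, -0.947, 0.0], [-0.947, 0.323, 0.0], [-0.0, -0.0, -1.0]]
ft_force: [-0.2, 0.9, 2.7]
grip_width: 0.175
gripper_force: 59.1
```

send_rows:
  delta_pos:
    - [0,0,0]
    - [0,0,0]
    - [0,0,0]
    - [0,0,0]
    - [0,0,0]
    - [0,0,0]
    - [0,0,0]
    - [0,0,0]
  rot:
    - [0,0,0]
    - [0,0,0]
    - [0,0,0]
    - [0,0,0]
    - [0,0,0]
    - [0,0,0]
    - [0,0,0]
    - [0,0,0]
  claw: 1

```text
time: 14.45
ee_pos: [559.5, 109.8, 80.5]
orientation: [[-0.323, -0.947, 0.0], [-0.947, 0.323, 0.0], [-0.0, -0.0, -1.0]]
ft_force: [-0.5, 1.9, 4.4]
grip_width: 0.178
gripper_force: 59.4
```

send_rows:
  delta_pos:
    - [0,0,0.02]
    - [0,0,0.03]
    - [0,0,0.04]
    - [0,0,0.05]
    - [0,0,0.06]
    - [0,0,0.07]
    - [0,0,0.08]
    - [0,0,0.09]
  rot:
    - [0,0,0]
    - [0,0,0]
    - [0,0,0]
    - [0,0,0]
    - [0,0,0]
    - [0,0,0]
    - [0,0,0]
    - [0,0,0]

```text
time: 15.12
ee_pos: [559.4, 109.6, 102.7]
orientation: [[-0.323, -0.946, -0.0], [-0.946, 0.323, -0.0], [0.0, 0.0, -1.0]]
ft_force: [-0.6, -0.1, -2.3]
grip_width: 0.176
gripper_force: 58.5
```

send_rows:
  delta_pos:
    - [0,0,0.1]
    - [0,0,0.1]
    - [0,0,0.1]
    - [0,0,0.1]
    - [0,0,0.1]
    - [0,0,0.1]
    - [0,0,0.1]
    - [0,0,0.1]
  rot:
    - [0,0,0]
    - [0,0,0]
    - [0,0,0]
    - [0,0,0]
    - [0,0,0]
    - [0,0,0]
    - [0,0,0]
    - [0,0,0]

```text
time: 15.78
ee_pos: [559.5, 109.6, 142.9]
orientation: [[-0.323, -0.946, -0.0], [-0.946, 0.323, 0.0], [0.0, 0.0, -1.0]]
ft_force: [0.7, 0.3, -1.9]
grip_width: 0.178
gripper_force: 58.5
```

send_rows:
  delta_pos:
    - [0,0,0.1]
    - [0,0,0.1]
    - [0,0,0.1]
    - [0,0,0.1]
    - [0,0,0.1]
    - [0,0,0.1]
    - [0,0,0.1]
    - [0,0,0.1]
  rot:
    - [0,0,0]
    - [0,0,0]
    - [0,0,0]
    - [0,0,0]
    - [0,0,0]
    - [0,0,0]
    - [0,0,0]
    - [0,0,0]

```text
time: 16.45
ee_pos: [559.4, 109.6, 182.8]
orientation: [[-0.323, -0.946, -0.0], [-0.946, 0.323, 0.0], [-0.0, 0.0, -1.0]]
ft_force: [-0.4, 0.5, -2.4]
grip_width: 0.181
gripper_force: 58.5
```

send_rows:
  delta_pos:
    - [0,0,0.1]
    - [0,0,0.1]
    - [0,0,0.1]
    - [0,0,0.1]
    - [0,0,0.1]
    - [0,0,0.1]
    - [0,0,0.1]
    - [0,0,0.1]
  rot:
    - [0,0,0]
    - [0,0,0]
    - [0,0,0]
    - [0,0,0]
    - [0,0,0]
    - [0,0,0]
    - [0,0,0]
    - [0,0,0]

```text
time: 17.12
ee_pos: [559.4, 109.6, 222.8]
orientation: [[-0.323, -0.946, -0.0], [-0.946, 0.323, 0.0], [0.0, 0.0, -1.0]]
ft_force: [-0.3, -0.5, -2.2]
grip_width: 0.178
gripper_force: 58.5
```

send_rows:
  delta_pos:
    - [0,0,0.1]
    - [0,0,0.08]
    - [0,0,0.07]
    - [0,0,0.06]
    - [0,0,0.05]
    - [0,0,0.03]
    - [0,0,0.02]
    - [0,0,0]
  rot:
    - [0,0,0]
    - [0,0,0]
    - [0,0,0]
    - [0,0,0]
    - [0,0,0]
    - [0,0,0]
    - [0,0,0]
    - [0,0,0]

```text
time: 17.78
ee_pos: [559.5, 109.6, 242.9]
orientation: [[-0.323, -0.946, -0.0], [-0.946, 0.323, 0.0], [-0.0, 0.0, -1.0]]
ft_force: [0.9, 0.0, -2.5]
grip_width: 0.174
gripper_force: 58.5
```

```bash
cat >> h.py <<'E'
def lip(tag,save=True):
    o=ctrl.get_obs();t=o["ee_pos"]
    Z={}
    for n in("top","side","wrist"):
        p,d,i=grab(n);cv2.imwrite(f"pics/{tag}{n}.png",p);W=cloud(d,i);q=p.astype(int)
        m=(np.hypot(W[...,0]-t[0],W[...,1]-t[1])<85)&(q[...,2]>90)&(q[...,2]>2.2*q[...,1])&(q[...,2]>2.2*q[...,0])&(W[...,2]>120)&(W[...,2]<t[2])
        if m.sum()>3:
            c=np.median(W[m],0);v=c[:2]-t[:2];print(n,"lip",m.sum(),c.round(1),"yaw",np.degrees(np.arctan2(v[1],v[0])).round(1),np.hypot(*v).round(1))
        g=(q[...,1]>q[...,2]+25)&(q[...,1]>q[...,0]+15)&(W[...,2]>10)&(W[...,2]<90)&(W[...,0]>440)&(W[...,0]<550)&(abs(W[...,1]+80)<60)
        if g.sum()>10: a=W[g];print(n,"cup",a.min(0).round(),a.max(0).round())
    y=o["orientation"][:,1];print(t.round(1),"tool y yaw",np.degrees(np.arctan2(y[1],y[0])),"z",o["orientation"][:,2].round(4),o["grip_width"],o["qpos"].round(1))
E
python3 - <<'E'
from h import *
lip("l1")
a=cv2.imread("pics/l1side.png")[90:240,240:430];b=cv2.imread("pics/l1wrist.png")
cv2.imwrite("pics/l1c.png",np.hstack([cv2.resize(a,(450,355)),cv2.resize(b[60:340,180:460],(350,355))]))
E
```

```text
top cup [ 465. -109.   10.] [522. -55.  76.]
side lip 20 [615.8  93.1 185. ] yaw -16.4 58.7
side cup [ 467. -109.   10.] [517. -45.  72.]
wrist lip 627 [613.1  91.8 185.4] yaw -18.4 56.5
wrist cup [482. -71.  10.] [517. -52.  69.]
[559.5 109.6 242.9] tool y yaw 161.17249059130035 z [-0.  0. -1.] 0.17372391249728633 [  4.7  21.2   2.5  71.3   0.  -66.5]
```

View pics/l1c.png

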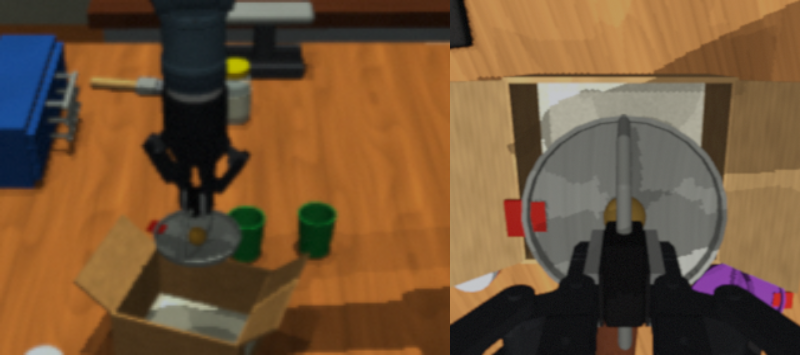

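send_rows:
  delta_pos:
    - [0,0,0]
    - [0,0,0]
    - [0,0,0]
    - [0,0,0]
    - [0,0,0]
    - [0,0,0]
    - [0,0,0]
    - [0,0,0]
  rot:
    - [0,0,-0.1]
    - [0,0,-0.2]
    - [0,0,-0.3]
    - [0,0,-0.4]
    - [0,0,-0.5]
    - [0,0,-0.5]
    - [0,0,-0.5]
    - [0,0,-0.5]

```text
time: 18.6
ee_pos: [559.4, 109.6, 242.7]
orientation: [[-0.591, -0.807, -0.0], [-0.807, 0.591, 0.0], [0.0, 0.0, -1.0]]
ft_force: [-0.6, 0.1, -2.9]
grip_width: 0.177
gripper_force: 58.5
```

send_rows:
  delta_pos:
    - [0,0,0]
    - [0,0,0]
    - [0,0,0]
    - [0,0,0]
    - [0,0,0]
    - [0,0,0]
    - [0,0,0]
    - [0,0,0]
  rot:
    - [0,0,-0.5]
    - [0,0,-0.5]
    - [0,0,-0.5]
    - [0,0,-0.5]
    - [0,0,-0.5]
    - [0,0,-0.5]
    - [0,0,-0.5]
    - [0,0,-0.5]

```text
time: 19.27
ee_pos: [559.4, 109.7, 242.7]
orientation: [[-0.858, -0.513, -0.0], [-0.513, 0.858, 0.0], [0.0, 0.0, -1.0]]
ft_force: [0.5, 0.4, -2.2]
grip_width: 0.178
gripper_force: 58.5
```

send_rows:
  delta_pos:
    - [0,0,0]
    - [0,0,0]
    - [0,0,0]
    - [0,0,0]
    - [0,0,0]
    - [0,0,0]
    - [0,0,0]
    - [0,0,0]
  rot:
    - [0,0,-0.5]
    - [0,0,-0.5]
    - [0,0,-0.5]
    - [0,0,-0.5]
    - [0,0,-0.5]
    - [0,0,-0.5]
    - [0,0,-0.5]
    - [0,0,-0.5]

```text
time: 19.93
ee_pos: [559.4, 109.7, 242.7]
orientation: [[-0.99, -0.138, -0.0], [-0.138, 0.99, 0.0], [0.0, 0.0, -1.0]]
ft_force: [0.8, 0.2, -2.2]
grip_width: 0.177
gripper_force: 58.5
```

send_rows:
  delta_pos:
    - [0,0,0]
    - [0,0,0]
    - [0,0,0]
    - [0,0,0]
    - [0,0,0]
    - [0,0,0]
    - [0,0,0]
    - [0,0,0]
  rot:
    - [0,0,-0.5]
    - [0,0,-0.5]
    - [0,0,-0.5]
    - [0,0,-0.5]
    - [0,0,-0.5]
    - [0,0,-0.5]
    - [0,0,-0.5]
    - [0,0,-0.4]

```text
time: 20.6
ee_pos: [559.4, 109.6, 242.7]
orientation: [[-0.969, 0.248, -0.0], [0.248, 0.969, 0.0], [0.0, 0.0, -1.0]]
ft_force: [-0.2, -0.6, -3.4]
grip_width: 0.178
gripper_force: 58.5
```

send_rows:
  delta_pos:
    - [0,0,0]
    - [0,0,0]
    - [0,0,0]
    - [0,0,0]
    - [0,0,0]
    - [0,0,0]
    - [0,0,0]
    - [0,0,0]
  rot:
    - [0,0,-0.35]
    - [0,0,-0.25]
    - [0,0,-0.15]
    - [0,0,-0.1]
    - [0,0,0]
    - [0,0,0]
    - [0,0,0]
    - [0,0,0]

```text
time: 21.27
ee_pos: [559.5, 109.6, 242.8]
orientation: [[-0.945, 0.327, 0.0], [0.327, 0.945, 0.0], [-0.0, 0.0, -1.0]]
ft_force: [-0.4, 0.6, -2.6]
grip_width: 0.171
gripper_force: 58.5
```

Run:
```python
from h import *
lip("l2");flaps("side","s6")
a=cv2.imread("pics/l2side.png")[90:240,240:430];b=cv2.imread("pics/l2wrist.png")
cv2.imwrite("pics/l2c.png",np.hstack([cv2.resize(a,(450,355)),cv2.resize(b[60:340,180:460],(350,355))]))
```

```text
top lip 28 [541.4  53.9 187.2] yaw -108.0 58.6
top cup [ 465. -110.   11.] [521. -55.  77.]
side cup [ 466. -109.   10.] [513. -48.  73.]
wrist lip 639 [542.3  54.7 185.7] yaw -107.4 57.6
wrist cup [ 465. -111.   10.] [522. -51.  72.]
[559.5 109.6 242.8] tool y yaw 70.93292302990285 z [ 1.e-04  1.e-04 -1.e+00] 0.17127148076575072 [ 4.7 21.2  2.5 71.3  0.  23.8]
side -1 -72 234 [(30, 78), (40, 77), (50, 78), (60, 79), (70, 79), (80, 92), (90, 98), (100, 107), (110, 118), (120, 126), (130, 136)]
side -1 35 130 [(80, 93), (90, 95), (100, 107), (110, 117), (120, 128), (130, 137)]
side 1 -72 219 [(30, 61), (40, 62), (50, 64), (60, 62), (70, 67), (80, 77), (90, 98), (100, 107), (110, 116), (120, 124), (130, 131), (140, 133)]
side 1 35 223 [(80, 87), (90, 99), (100, 106), (110, 114), (120, 123), (130, 130)]
```

View pics/l2c.png

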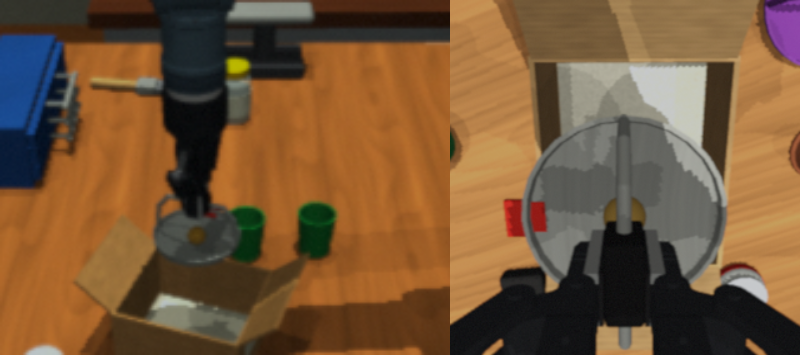

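The dish is level with the ball centred, and the lip points at the far cup to within about 1°. I'll let it settle for one call, then hand in.

send_rows:
  delta_pos:
    - [0,0,0]
    - [0,0,0]
    - [0,0,0]
    - [0,0,0]
    - [0,0,0]
    - [0,0,0]
    - [0,0,0]
    - [0,0,0]
  rot:
    - [0,0,0]
    - [0,0,0]
    - [0,0,0]
    - [0,0,0]
    - [0,0,0]
    - [0,0,0]
    - [0,0,0]
    - [0,0,0]

```text
time: 22.13
ee_pos: [559.5, 109.6, 242.8]
orientation: [[-0.945, 0.327, -0.0], [0.327, 0.945, 0.0], [0.0, 0.0, -1.0]]
ft_force: [0.0, 0.4, -3.1]
grip_width: 0.176
gripper_force: 58.5
```

```bash
python3 -c "
from rig import ctrl
print(ctrl.hand_in())"
```

```text
the job is handed in; nothing more can be done
None
```

Handed in at about 22 s, verdict not shown: both flaps are at about 2.4 rad, and the dish is held level about 165 mm above the bench with the ball centred and the lip within about 1.5° of the far green cup; on the first try at the near flap the gripper's knuckle pressed its edge (about 30 N at the wrist), so I backed off and turned the tool.

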